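# Pack out the hold-down clamp on a jeweller's bench

## Robot

A 6-joint arm with a two-finger parallel gripper is mounted at the origin on the work surface. World frame = base frame: x ahead of the robot, y to its left, z up, the work surface at z = 0. Lengths are in m, angles in rad, forces in N, time in s.
With the tool pointing down it reaches from about 0.375 to 0.9 m from the base axis. Payload 3.1 kg.
Tool frame: the origin (TCP) lies at the very end of the fingers, on their centre line; the grasp point (between the pads) lies 19 mm behind it; z points along the fingers, y is the line along which they close (so a half turn about z gives the same grasp; the last joint's range is limited). The gripper opens to 87 mm and grips with 3 to 60 N. Pads are 19 mm wide; open, the fingers measure 117 mm over their backs; the gripper's body (75 mm by 190 mm) begins 51 mm behind the grasp point.
Start: joints at [-1.389, 0.527, 1.433, -0, 1.181, -0.178], TCP at [0.221, -0.585, 0.223] pointing down, gripper open.
Joint ranges: [-3.08, 3.08], [-0.75, 2.2], [0.22, 2.44], [-1.43, 4.57], [0, 2.65], [-2.85, 2.85]. Speed limits (rad/s): [2.79, 2.79, 3.14, 3.14, 3.14, 3.14].

## Interface

Orientations are given as a unit quaternion [x, y, z, w].
In Python, from rig import robot gives the robot as it stands. The module is installed in compiled form; this text tells all that it offers.
- The arm moves only by the tool servo_tool, never from a script. Its argument "rows" is one flat list of numbers, 5 for each row, row after row: the closure, from -1 (fully open) to 1 (shut), so that 0 is half open, then the shift along the tool's x, y, z in m, then the turn about the tool's z in degrees. A call has 1 to 5 rows; each row shifts and turns the commanded pose from where the row before left it, along the tool's axes as they then stand; what a row does not reach is not made up. A row lasts 1/12 s, in which the tool goes at most 41.7 mm and 7.16 degrees, less where a joint would pass 70% of its speed; a pose out of reach is approached as far as the arm can. A call with a gripper value outside its range is refused whole. The fingers move at their own pace and stop on an object; "newtons" is the grip in N (left out, the last holds). Time passes only in rows, so rows that do not move let the fingers close. It gives the time, the measured TCP pose, the force, the opening and the grip force at its end, in the units of the state.
- robot.get_obs(): the state, without advancing time (a new reading comes with each control period).
- robot.camera(name): name is "scene" or "top"; returns a dict with "pixels" (384x512x3 uint8, red, green, blue), "intrinsics" (3x3 intrinsics, pixels), "rvec" (rotation vector, rad) and "tvec" (3), from world to camera coordinates, as OpenCV has them. Camera axes: x right, y down, z forward; pixel columns grow to the right and rows downward; lengths in m; the calibration is good to about 2 mm. A picture is of the moment at which its call begins. There is no depth.
- robot.hand_in(): hands the job in; it is judged then, once.
Trained networks look in a picture, given as the dict that the camera call returned (one of the last four; its "shot" number tells which), for a name from the list of things; names that differ only in an ending like _2 or _b are one class to them, and where a whole thing is asked for, a point or a joint stands for the part that bears it (a point fixed in the world has none). Each returns a list of dicts, best first, with "score" (0 to 1); they miss things now and then, are a little off and sometimes report something else, mostly with a low value. They report only what shows in the picture. A call takes as long as a camera call. They do not tell look-alikes from the thing itself.
- robot.spot_in(picture, query): "at" ([x, y, z] in m, in world coordinates, good to about 4 mm: the middle of the surface that is visible of it).
- robot.outline_of(picture, query): "region" (384x512 bool, what is visible of it).
- robot.place_of(picture, query): "at" ([x, y, z] in m, in world coordinates, good to about 4 mm: a listed point, or the origin of a listed thing).
The state is a dict: "time": time; "q": joint angles; "joint_velocities": joint speeds; "joint_torque": joint torques, N m; "position": TCP position; "tool_rot": TCP orientation; "ft_force": force on the tool from outside, world axes, zero at the start; "moment": the same for the moment, N m; "grip_width": finger opening in m; "grip_force": force on a finger pad.
Only numpy, scipy, OpenCV 4.12 (cv2) and the standard library are available. Lean on these libraries where they do the work, as an engineer would, in place of code of your own. Each camera call takes 0.05 s, during which the arm holds its last target. There are 200 camera calls.

## Task

The hinged hold-down bar of the clamping jig closes too far and leaves a loose gap over the steel anvil block. Lay the two rectangular steel packing plates flat on the block, one at a time, the second squarely on top of the first, each with its long side along the jig and centred on the block; then swing the bar down so that it rests level and snug on the plates, and leave it there.

Things in the scene. Friction and masses are not known exactly. Their poses are not given: they have to be found in the camera images.
- jig: clamping jig fixed to the bench: wooden board 20 mm thick, 100 mm wide, x -65 to 160 mm, with a steel anvil block 70 x 50 mm (x, y), flat top at z = 45 mm. Origin: bench level under the block's centre; x from block to hinge, z up. Hinge axis along y at x = 115, z = 92 mm, between cheeks (x 100 to 130, y within 21, z up to 105 mm)
- bar (a joint): angle of the steel hold-down bar (18 wide, 16 thick): 0 level over the block, pi/2 up. Black knob, radius 13, 172 mm from hinge axis. Foot under it at 115 mm, radius 11, face 23 mm below the bar's axis: level, it is 24 mm over the block (two plates). Stop -0.07. Starts at 1.4 to 1.7; friction holds it above 0.95; a few N at the knob swing it; below 0.7 it sinks slowly by its weight
- plate_a: flat rectangular steel packing plate, 60 x 40 x 12 mm (x, y, z), 0.15 to 0.3 kg, lying flat on the bench to the left or right of the jig; the other plate is identical. The round disc and narrow strip nearby are not packing plates. Origin: centre of its underside; x along the 60 mm side, z up
- plate_b: flat rectangular steel packing plate, 60 x 40 x 12 mm (x, y, z), 0.15 to 0.3 kg, lying flat on the bench to the left or right of the jig; the other plate is identical. The round disc and narrow strip nearby are not packing plates. Origin: centre of its underside; x along the 60 mm side, z up
Mind the look-alikes: they are no part of the job. What is shaped like the plate_a but brown or red is not meant.

How it is judged:
On the way, in this order (a step that is already met when the one before it is completed fails the run):
1. one packing plate lies flat on the anvil block, centred and in line, released (((x of plate_a in the frame of jig between -0.015 and 0.015 m and y of plate_a in the frame of jig between -0.015 and 0.015 m and z of plate_a in the frame of jig between 0.041 and 0.049 m and angle between plate_a's own z axis and vertical below 0.1 rad and angle between the x axis of plate_a and the x axis of jig, either way round below 0.26 rad and contact force between the fingers and plate_a below 0.1 N and linear speed of plate_a below 0.02 m/s) or (x of plate_b in the frame of jig between -0.015 and 0.015 m and y of plate_b in the frame of jig between -0.015 and 0.015 m and z of plate_b in the frame of jig between 0.041 and 0.049 m and angle between plate_b's own z axis and vertical below 0.1 rad and angle between the x axis of plate_b and the x axis of jig, either way round below 0.26 rad and contact force between the fingers and plate_b below 0.1 N and linear speed of plate_b below 0.02 m/s))), for 0.2 s.
2. the other packing plate lies flat on top of the first, centred and in line, released (((x of plate_a in the frame of jig between -0.015 and 0.015 m and y of plate_a in the frame of jig between -0.015 and 0.015 m and z of plate_a in the frame of jig between 0.041 and 0.049 m and angle between each of plate_a, plate_b's own z axis and vertical below 0.1 rad and angle between the x axis of each of plate_a, plate_b and the x axis of jig, either way round below 0.26 rad and contact force between the fingers and plate_a below 0.1 N and linear speed of each of plate_a, plate_b below 0.02 m/s and x of plate_b in the frame of jig between -0.015 and 0.015 m and y of plate_b in the frame of jig between -0.015 and 0.015 m and z of plate_b in the frame of jig between 0.053 and 0.061 m and contact force between the fingers and plate_b below 0.1 N) or (x of plate_b in the frame of jig between -0.015 and 0.015 m and y of plate_b in the frame of jig between -0.015 and 0.015 m and z of plate_b in the frame of jig between 0.041 and 0.049 m and angle between each of plate_b, plate_a's own z axis and vertical below 0.1 rad and angle between the x axis of each of plate_b, plate_a and the x axis of jig, either way round below 0.26 rad and contact force between the fingers and plate_b below 0.1 N and linear speed of each of plate_b, plate_a below 0.02 m/s and x of plate_a in the frame of jig between -0.015 and 0.015 m and y of plate_a in the frame of jig between -0.015 and 0.015 m and z of plate_a in the frame of jig between 0.053 and 0.061 m and contact force between the fingers and plate_a below 0.1 N))), for 0.2 s.
At the end, for the whole second after the job is handed in: Both plates lie flat (0.1 rad), stacked on the anvil block, centres within 15 mm of its centre along and across the jig, long sides within 15 degrees of the jig's x, released, at rest; the bar is at rest within 0.03 rad of level, its foot resting on the upper plate (over 0.3 N) (((x of plate_a in the frame of jig between -0.015 and 0.015 m and y of plate_a in the frame of jig between -0.015 and 0.015 m and z of plate_a in the frame of jig between 0.041 and 0.049 m and angle between each of plate_a, plate_b's own z axis and vertical below 0.1 rad and angle between the x axis of each of plate_a, plate_b and the x axis of jig, either way round below 0.26 rad and contact force between the fingers and plate_a below 0.1 N and linear speed of each of plate_a, plate_b below 0.02 m/s and x of plate_b in the frame of jig between -0.015 and 0.015 m and y of plate_b in the frame of jig between -0.015 and 0.015 m and z of plate_b in the frame of jig between 0.053 and 0.061 m and contact force between the fingers and plate_b below 0.1 N) or (x of plate_b in the frame of jig between -0.015 and 0.015 m and y of plate_b in the frame of jig between -0.015 and 0.015 m and z of plate_b in the frame of jig between 0.041 and 0.049 m and angle between each of plate_b, plate_a's own z axis and vertical below 0.1 rad and angle between the x axis of each of plate_b, plate_a and the x axis of jig, either way round below 0.26 rad and contact force between the fingers and plate_b below 0.1 N and linear speed of each of plate_b, plate_a below 0.02 m/s and x of plate_a in the frame of jig between -0.015 and 0.015 m and y of plate_a in the frame of jig between -0.015 and 0.015 m and z of plate_a in the frame of jig between 0.053 and 0.061 m and contact force between the fingers and plate_a below 0.1 N)) and value of joint bar between -0.03 and 0.03 rad and velocity of joint bar between -0.05 and 0.05 rad/s and ((z of plate_a in the frame of jig above 0.052 m and contact force between plate_a and jig above 0.3 N) or (z of plate_b in the frame of jig above 0.052 m and contact force between plate_b and jig above 0.3 N))); the robot touches nothing.
It also fails if it takes over 69 s, if anything falls off the work surface, if the arm or the gripper's body presses on something with over 40 N, if the wrist force passes 120 N, or if a joint passes its speed limit or range.

## Working session

There is one attempt and no reset: what is moved stays moved. The work goes in short steps, Python scripts to look and compute and a tool call to move; the robot and the scene stay as the last step left them, time stands still between calls to the robot, and variables do not carry over. Pictures are saved under pics/ and viewed, at most 10 in all, crops included, and the job is handed in when it is done.

Besides the shell and the picture viewer there is one more tool, called after "Emit:" by a JSON object that holds its "name" and its "arguments", one argument or row to a line. servo_tool: Moves the arm, as the interface text tells. Its arguments: {"type":"object","properties":{"rows":{"type":"array","items":{"type":"number"}},"newtons":{"type":"number"}},"required":["rows"]}

```bash
mkdir -p pics; python3 - <<'E'
from rig import robot
import cv2,numpy as np
o=robot.get_obs();print(o['time'],o['position'],o['tool_rot'],o['grip_width'])
for c in('top','scene'):
    p=robot.camera(c);cv2.imwrite(f'pics/{c}0.png',p['pixels'][:,:,::-1])
    print(c,p['intrinsics'].tolist(),p['rvec'],p['tvec'])
    for n in('jig','bar','plate_a'):
        print(n,[(np.round(d['at'],3).tolist(),round(d['score'],2)) for d in robot.place_of(p,n)],[(np.round(d['at'],3).tolist(),round(d['score'],2)) for d in robot.spot_in(p,n)])
        for d in robot.outline_of(p,n):
            r=d['region'].astype(np.uint8);print('  ',round(d['score'],2),cv2.minAreaRect(cv2.findNonZero(r)))
E
```

```text
0.0 [ 0.22051106 -0.5840013   0.22157644] [ 9.83774305e-01  1.79407105e-01 -1.06614791e-05 -1.09840165e-03] 0.08700829087361663
top [[434.6484616389342, 0.0, 257.976405479744], [0.0, 434.6484616389342, 193.83618828431477], [0.0, 0.0, 1.0]] [ 2.15467856 -2.12310327  0.11796444] [0.00717112 0.55642675 1.00407686]
jig [([0.452, 0.05, -0.002], 0.86)] [([0.502, 0.062, 0.021], 0.98)]
   0.78 ((237.56459045410156, 214.94662475585938), (101.33668518066406, 42.348541259765625), 77.00537872314453)Traceback (most recent call last):
  File "<stdin>", line 8, in <module>
ValueError: it knows: jig, plate
```

```bash
cat > h.py <<'E'
from rig import robot
import cv2,numpy as np
def ray(p,uv,z):
    "world points on plane z of pixels uv"
    R=cv2.Rodrigues(np.array(p['rvec'],float))[0];t=np.array(p['tvec'],float).ravel()
    uv=np.atleast_2d(uv).astype(float)
    d=(np.linalg.inv(p['intrinsics'])@np.c_[uv,np.ones(len(uv))].T).T@R
    c=-R.T@t
    return c+d*((z-c[2])/d[:,2])[:,None]
def proj(p,X):
    return cv2.projectPoints(np.atleast_2d(X).astype(float),np.array(p['rvec'],float),np.array(p['tvec'],float),p['intrinsics'],None)[0][:,0]
E
python3 - <<'E'
from h import *
for c in('top','scene'):
    p=robot.camera(c);im=p['pixels'];cv2.imwrite(f'pics/{c}0.png',cv2.resize(im[:,:,::-1],(800,600),interpolation=cv2.INTER_CUBIC))
    for n in('jig','plate'):
        print(c,n,[(np.round(d['at'],3).tolist(),round(d['score'],2)) for d in robot.place_of(p,n)])
    for d in robot.outline_of(p,'plate'):
            r=d['region'].astype(np.uint8);m=cv2.minAreaRect(cv2.findNonZero(r))
            X=ray(p,cv2.boxPoints(m),.012);print('  ',round(d['score'],2),np.round(m[0]),np.round(X.mean(0),3),np.round(np.linalg.norm(np.diff(X,axis=0),axis=1),3),np.round(X[:,:2],3).tolist(),im[d['region']].mean(0).round())
E
```

```text
top jig [([0.454, 0.048, -0.002], 0.77)]
top plate [([0.586, 0.272, 0.004], 0.87), ([0.702, 0.268, 0.001], 0.75), ([0.492, 0.319, -0.0], 0.72), ([0.401, -0.301, 0.002], 0.62)]
   0.95 [390. 263.] [ 0.398 -0.302  0.012] [0.041 0.06  0.041] [[0.42, -0.274], [0.433, -0.312], [0.376, -0.33], [0.363, -0.291]] [123. 124. 127.]
   0.89 [159. 138.] [0.698 0.268 0.012] [0.061 0.047 0.061] [[0.721, 0.299], [0.722, 0.238], [0.675, 0.236], [0.675, 0.297]] [165.  33.  23.]
   0.89 [132. 221.] [0.49  0.325 0.012] [0.043 0.062 0.043] [[0.498, 0.362], [0.527, 0.329], [0.481, 0.288], [0.453, 0.32]] [83. 51. 27.]
   0.81 [154. 181.] [0.588 0.275 0.012] [0.06  0.043 0.06 ] [[0.562, 0.301], [0.621, 0.292], [0.613, 0.25], [0.554, 0.259]] [122. 123. 124.]
scene jig [([0.456, 0.048, 0.002], 0.74)]
scene plate [([0.702, 0.269, 0.0], 0.73), ([0.493, 0.326, 0.002], 0.71), ([0.59, 0.277, -0.001], 0.69), ([0.402, -0.308, 0.001], 0.58)]
   0.93 [366. 304.] [0.494 0.326 0.012] [0.07  0.044 0.07 ] [[0.537, 0.336], [0.484, 0.29], [0.45, 0.318], [0.505, 0.361]] [95. 57. 35.]
   0.92 [310. 310.] [0.591 0.278 0.012] [0.069 0.048 0.065] [[0.616, 0.252], [0.548, 0.259], [0.567, 0.304], [0.631, 0.295]] [152. 151. 158.]
   0.59 [259. 336.] [0.703 0.27  0.012] [0.047 0.07  0.043] [[0.727, 0.241], [0.681, 0.23], [0.68, 0.3], [0.722, 0.307]] [200.  46.  42.]
   0.45 [235. 167.] [ 0.406 -0.293  0.012] [0.083 0.07  0.078] [[0.435, -0.315], [0.355, -0.335], [0.379, -0.269], [0.454, -0.253]] [152. 148. 150.]
```

View pics/top0.png

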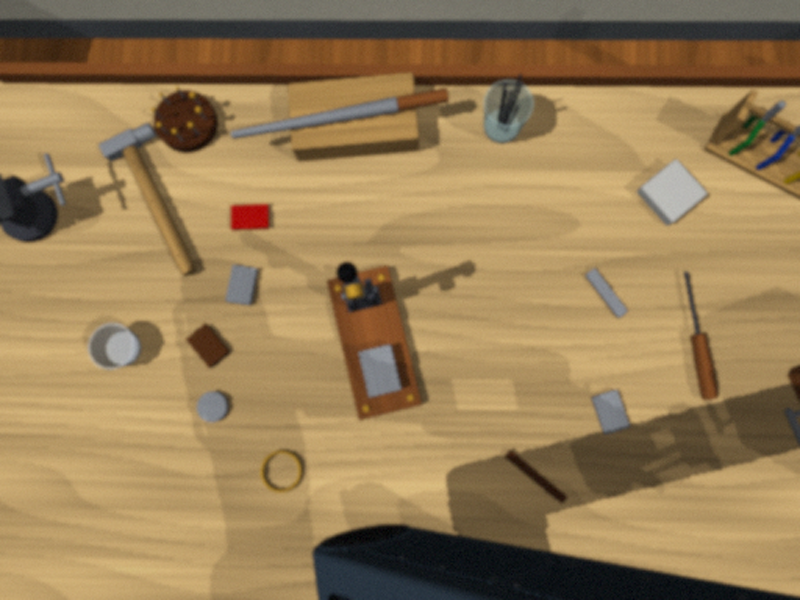

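View pics/scene0.png

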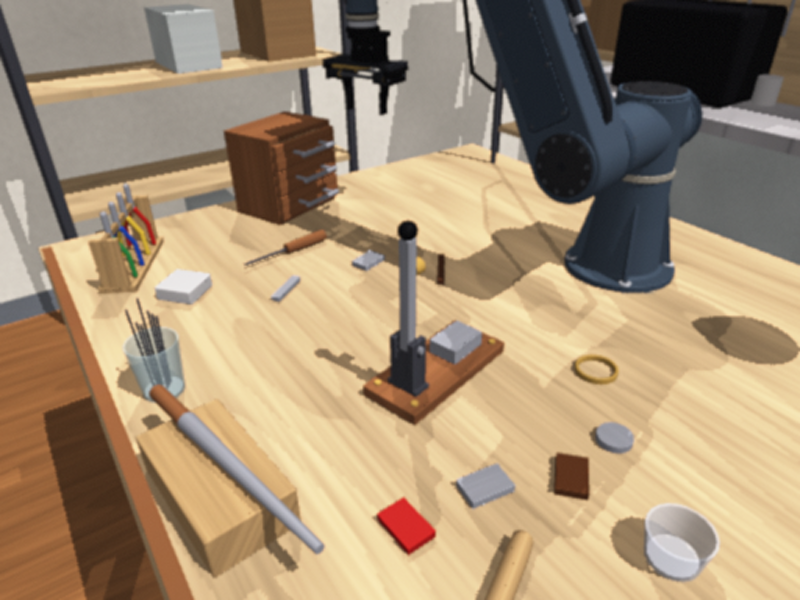

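The top view shows the two grey plates at (610,411) and (242,285), with the jig at (380,340) and its bar standing up. The red and brown plates, the disc and the strip are decoys. I'll refine the jig pose from the board and block outline.

```bash
python3 - <<'E'
from h import *
from scipy.optimize import minimize
p=robot.camera('top');im=p['pixels'].astype(int)
reg=robot.outline_of(p,'jig')[0]['region']
hsv=cv2.cvtColor(p['pixels'],cv2.COLOR_RGB2HSV)
roi=np.zeros(reg.shape,bool);roi[160:275,200:280]=1
blk=roi&cv2.dilate(reg.astype(np.uint8),np.ones((5,5))).astype(bool)&(hsv[...,1]<60)&(hsv[...,2]>90);blk[:212]=0
m=cv2.minAreaRect(cv2.findNonZero(blk.astype(np.uint8)));X=ray(p,cv2.boxPoints(m),.045)
print('block',m,np.round(X,3).tolist(),X.mean(0).round(4),blk.sum())
brd=reg.copy()
def mask(v,z,x0,x1,y0,y1):
    c,s=np.cos(v[2]),np.sin(v[2])
    P=[[v[0]+c*a-s*b,v[1]+s*a+c*b,z] for a,b in((x0,y0),(x1,y0),(x1,y1),(x0,y1))]
    k=np.zeros((384*1,512),np.uint8);cv2.fillPoly(k,[np.round(proj(p,P)*16).astype(np.int32)],1,shift=4);return k.astype(bool)
def iou(a,b): return (a&b).sum()/(a|b).sum()
f=lambda v:-iou(mask(v,.045,-.035,.035,-.025,.025),blk)-iou(mask(v,.02,-.065,.16,-.05,.05)|mask(v,0,-.065,.16,-.05,.05),reg)
best=min((minimize(f,[.454+a,.049+b,.23],method='Nelder-Mead',options=dict(initial_simplex=[[.454+a,.049+b,.23],[.46+a,.049+b,.23],[.454+a,.055+b,.23],[.454+a,.049+b,.3]])) for a in(-.003,0,.003) for b in(-.003,0,.003)),key=lambda r:r.fun)
print(best.x,np.degrees(best.x[2]),best.fun)
E
```

```text
block ((242.73532104492188, 236.94122314453125), (29.831880569458008, 21.828205108642578), 75.96376037597656) [[0.48, 0.084, 0.045], [0.493, 0.034, 0.045], [0.426, 0.015, 0.045], [0.412, 0.065, 0.045]] [0.4527 0.0494 0.045 ] 646
[0.45341848 0.05020389 0.26578501] 15.228359190771295 -1.9011270464959078
```

Emit:
{"name": "servo_tool", "arguments": {
  "rows": [-1,0.02675,-0.02,0.01,0,-1,0.02675,-0.02,0.01,0,-1,0.02675,-0.02,0.01,0,-1,0.02675,-0.02,0.01,0,-1,0.02675,-0.02,0.01,0],
  "newtons": 30
}}

```text
time: 1.12
position: [0.311, -0.4428, 0.1724]
tool_rot: [0.984, 0.179, 0.0, 0.0]
ft_force: [0.4, -0.5, 0.1]
grip_width: 0.087
grip_force: 0.0
```

Emit:
{"name": "servo_tool", "arguments": {
  "rows": [-1,0.02675,-0.02,0.02,0,-1,0.02675,-0.02,0.02,0,-1,0.02675,-0.02,0.02,0,-1,0.02675,-0.02,0.02,0,-1,0.02675,-0.02,0.02,3.2]
}}

```text
time: 1.53
position: [0.4012, -0.3022, 0.0721]
tool_rot: [0.988, 0.151, 0.0, 0.001]
ft_force: [0.5, 0.3, -0.0]
grip_width: 0.0872
grip_force: 0.0
```

Emit:
{"name": "servo_tool", "arguments": {
  "rows": [-1,0,0,0.01,0,-1,0,0,0,0,-1,0,0,0,0]
}}

```text
time: 1.78
position: [0.4006, -0.3037, 0.0624]
tool_rot: [0.988, 0.152, -0.0, 0.0]
ft_force: [0.5, -1.1, -0.3]
grip_width: 0.0871
grip_force: 0.0
```

```bash
cat >> h.py <<'E'
def yaw(q): return 2*np.degrees(np.arctan2(q[1],q[0]))
def go(x,y,z,a=None,o=None):
    "tool shift to world target and turn"
    o=o or robot.get_obs();P=o['position'];w=np.radians(yaw(o['tool_rot']));d=np.array([x,y])-P[:2]
    print('t',round(o['time'],2),'pos',np.round(P,4),'yaw',round(np.degrees(w),2),'F',np.round(o['ft_force'],1),'grip',round(o['grip_width'],4),round(o['grip_force'],1))
    print('shift mm',np.round(1e3*np.array([d@[np.cos(w),np.sin(w)],d@[np.sin(w),-np.cos(w)],P[2]-z]),1),'turn',None if a is None else round(np.degrees(w)-a,2))
def plates(c='top',z=.012,show=None):
    p=robot.camera(c);im=p['pixels']
    for d in robot.outline_of(p,'plate'):
        r=d['region'].astype(np.uint8);m=cv2.minAreaRect(cv2.findNonZero(r));X=ray(p,cv2.boxPoints(m),z)
        e=np.diff(X,axis=0)[:2,:2];l=np.linalg.norm(e,axis=1);L=e[l.argmax()]
        print(c,round(d['score'],2),'c',np.round(X.mean(0)[:2],4),'sides',np.round(l,3),'yaw',round((np.degrees(np.arctan2(L[1],L[0]))+90)%180-90,1),im[d['region']].mean(0).round())
    if show: cv2.imwrite(f'pics/{show}.png',cv2.resize(im[:,:,::-1],(800,600),interpolation=cv2.INTER_CUBIC))
E
python3 - <<'E'
from h import *
go(.400,-.302,.004,17.5)
plates('scene',show='s1')
E
```

```text
t 1.78 pos [ 0.4006 -0.3037  0.0624] yaw 17.54 F [ 0.5 -1.1 -0.3] grip 0.0871 0.0
shift mm [-0.1 -1.8 58.4] turn 0.04
scene 0.82 c [0.4948 0.3271] sides [0.073 0.044] yaw 41.4 [102.  62.  39.]
scene 0.75 c [ 0.4043 -0.2971] sides [0.087 0.067] yaw 14.0 [106. 102. 104.]
scene 0.69 c [0.591  0.2778] sides [0.072 0.052] yaw -7.7 [157. 155. 161.]
```

View pics/s1.png

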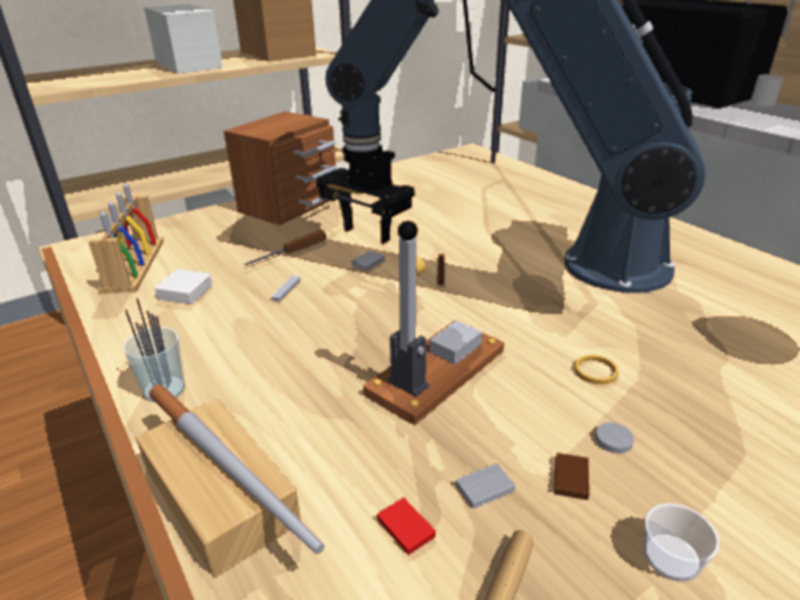

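The fingers straddle the plate at (368,260), so I'll descend and grip.

Emit:
{"name": "servo_tool", "arguments": {
  "rows": [-1,0,-0.0018,0.02,0,-1,0,0,0.02,0,-1,0,0,0.01,0,-1,0,0,0.005,0,-1,0,0,0.003,0]
}}

```text
time: 2.3
position: [0.3996, -0.3025, 0.0045]
tool_rot: [0.989, 0.151, 0.0, 0.0]
ft_force: [-0.3, -0.8, -0.4]
grip_width: 0.0867
grip_force: 0.0
```

Emit:
{"name": "servo_tool", "arguments": {
  "rows": [-1,0,0,0,0,1,0,0,0,0,1,0,0,0,0,1,0,0,0,0,1,0,0,0,0]
}}

```text
time: 2.72
position: [0.4001, -0.3017, 0.0051]
tool_rot: [0.988, 0.152, 0.0, 0.0]
ft_force: [-0.3, 0.1, -0.0]
grip_width: 0.0682
grip_force: 0.0
```

Emit:
{"name": "servo_tool", "arguments": {
  "rows": [1,0,0,0,0,1,0,0,0,0,1,0,0,0,0,1,0,0,0,0,1,0,0,0,0]
}}

```text
time: 3.13
position: [0.4002, -0.302, 0.0046]
tool_rot: [0.988, 0.152, 0.0, 0.001]
ft_force: [0.0, -0.9, 0.3]
grip_width: 0.0396
grip_force: 30.0
```

Emit:
{"name": "servo_tool", "arguments": {
  "rows": [1,0,0,-0.015,0,1,0,0,-0.025,0,1,0,0,-0.03,0,1,0,0,-0.03,0,1,0,0,-0.02,0]
}}

```text
time: 3.55
position: [0.3998, -0.3013, 0.1263]
tool_rot: [0.988, 0.152, 0.0, 0.0]
ft_force: [0.6, -0.3, -3.3]
grip_width: 0.0397
grip_force: 30.0
```

Emit:
{"name": "servo_tool", "arguments": {
  "rows": [1,0.006,-0.012,0,0,1,0.013,-0.0267,0,0,1,0.013,-0.0267,0,0,1,0.013,-0.0267,0,0,1,0.013,-0.0267,0,0]
}}

```text
time: 3.97
position: [0.4179, -0.1677, 0.1231]
tool_rot: [0.988, 0.151, -0.001, -0.002]
ft_force: [0.8, -0.0, -2.7]
grip_width: 0.0398
grip_force: 30.0
```

Emit:
{"name": "servo_tool", "arguments": {
  "rows": [1,0.013,-0.0267,0,0,1,0.013,-0.0267,0,0,1,0.013,-0.0267,0,0,1,0.013,-0.0267,0,0,1,0.013,-0.0267,0,0]
}}

```text
time: 4.38
position: [0.4393, -0.0212, 0.1231]
tool_rot: [0.988, 0.152, -0.002, -0.001]
ft_force: [0.7, 0.0, -3.2]
grip_width: 0.0393
grip_force: 30.0
```

Emit:
{"name": "servo_tool", "arguments": {
  "rows": [1,0.013,-0.0267,0,0,1,0.013,-0.0267,0,0,1,0.007,-0.014,0,2.1,1,0,0,0,0,1,0,0,0,0]
}}

```text
time: 4.8
position: [0.4508, 0.0518, 0.1233]
tool_rot: [0.991, 0.135, -0.002, -0.0]
ft_force: [0.4, -0.7, -2.6]
grip_width: 0.0397
grip_force: 30.0
```

```bash
python3 - <<'E'
from h import *
go(.4535,.050,.0505,15.3)
o=robot.get_obs()
plates('scene',z=o['position'][2]+.0075,show='s2')
plates('top',z=o['position'][2]+.0075)
E
```

```text
t 4.8 pos [0.4508 0.0518 0.1233] yaw 15.57 F [ 0.4 -0.7 -2.6] grip 0.0397 30.0
shift mm [ 2.1  2.4 72.8] turn 0.27
scene 0.86 c [0.5896 0.3904] sides [0.033 0.058] yaw 41.0 [118.  69.  42.]
scene 0.67 c [0.464  0.0505] sides [0.043 0.076] yaw 50.4 [98. 96. 99.]
scene 0.59 c [0.7535 0.3457] sides [0.037 0.056] yaw -89.2 [212.  51.  47.]
scene 0.15 c [ 0.4877 -0.0239] sides [0.047 0.385] yaw 54.5 [110. 105. 104.]
top 0.95 c [0.5676 0.243 ] sides [0.054 0.039] yaw -6.5 [148. 149. 151.]
top 0.94 c [0.4824 0.2857] sides [0.036 0.054] yaw 41.0 [111.  67.  35.]
top 0.86 c [0.6666 0.2361] sides [0.054 0.037] yaw -89.5 [195.  34.  24.]
```

View pics/s2.png

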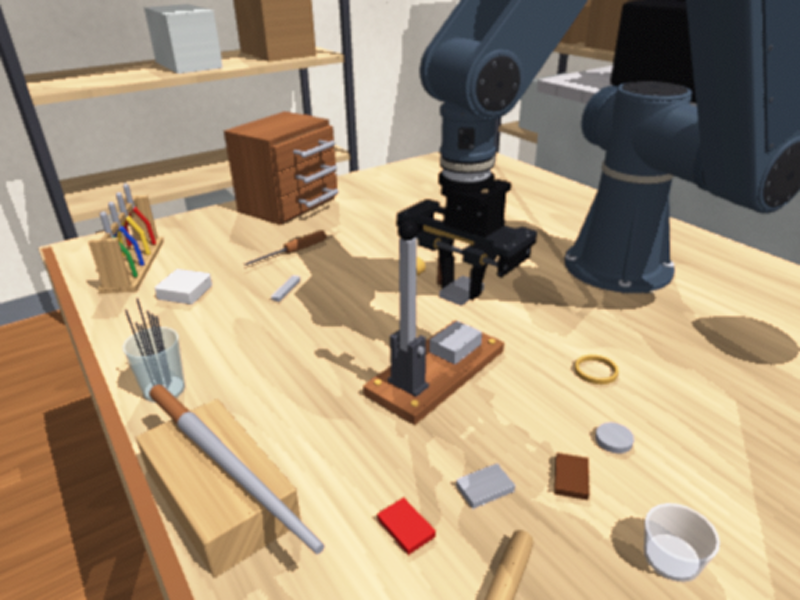

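Plate held at (460,292), above the block at (457,342). Lowering it now.

Emit:
{"name": "servo_tool", "arguments": {
  "rows": [1,0.0021,0.0024,0.02,0.3,1,0,0,0.025,0,1,0,0,0.015,0,1,0,0,0.007,0,1,0,0,0.003,0]
}}

```text
time: 5.42
position: [0.4546, 0.0478, 0.0535]
tool_rot: [0.991, 0.13, -0.001, -0.0]
ft_force: [0.8, 0.0, -2.8]
grip_width: 0.0396
grip_force: 30.0
```

Emit:
{"name": "servo_tool", "arguments": {
  "rows": [1,0,0,0.001,0,1,0,0,0.001,0,1,0,0,0,0]
}}

```text
time: 5.67
position: [0.4559, 0.0484, 0.0532]
tool_rot: [0.991, 0.131, 0.001, 0.0]
ft_force: [-0.4, -0.1, -3.1]
grip_width: 0.0396
grip_force: 30.0
```

```bash
python3 - <<'E'
from h import *
go(.4535,.050,.0496,15.3)
o=robot.get_obs();p=robot.camera('scene')
# held plate outline vs predicted model corners
m=[d['region'] for d in robot.outline_of(p,'plate')]
w=np.radians(15.3)
im=p['pixels'].copy()
for zb in (.045,):
  for s in(0,1):
    P=[[.4535+np.cos(w)*a-np.sin(w)*b,.05+np.sin(w)*a+np.cos(w)*b,zb+.012*s] for a,b in((.03,.02),(.03,-.02),(-.03,-.02),(-.03,.02))]
    cv2.polylines(im,[np.round(proj(p,P)*16).astype(np.int32)],True,(255,0,0) if s else (0,255,0),1,shift=4)
cv2.imwrite('pics/s3.png',cv2.resize(np.hstack([p['pixels'][150:280,220:350],im[150:280,220:350]])[:,:,::-1],(800,400),interpolation=cv2.INTER_CUBIC))
E
```

```text
t 5.67 pos [0.4559 0.0484 0.0532] yaw 15.06 F [-0.4 -0.1 -3.1] grip 0.0396 30.0
shift mm [-1.9 -2.2  3.6] turn -0.24
```

View pics/s3.png

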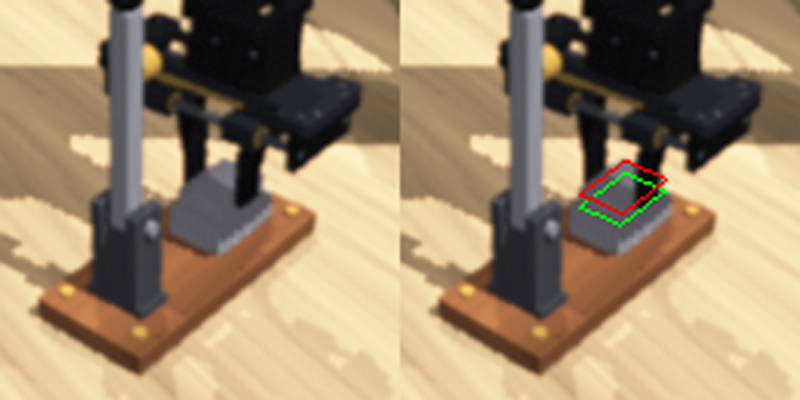

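The outline matches over the block, with no contact yet. I'll ease it down a few mm.

Emit:
{"name": "servo_tool", "arguments": {
  "rows": [1,-0.0008,-0.001,0.001,0,1,0,0,0.001,0,1,0,0,0,0]
}}

```text
time: 6.02
position: [0.4541, 0.0495, 0.0507]
tool_rot: [0.991, 0.131, -0.0, 0.0]
ft_force: [-0.5, 0.0, -3.1]
grip_width: 0.0394
grip_force: 30.0
```

Emit:
{"name": "servo_tool", "arguments": {
  "rows": [1,0,0,0.001,0,1,0,0,0,0,1,0,0,0,0]
}}

```text
time: 6.27
position: [0.4544, 0.0494, 0.0496]
tool_rot: [0.991, 0.131, 0.0, 0.0]
ft_force: [0.1, 0.3, -1.5]
grip_width: 0.0394
grip_force: 30.0
```

Contact. Releasing and rising.

Emit:
{"name": "servo_tool", "arguments": {
  "rows": [1,0,0,0.0005,0,-1,0,0,0,0,-1,0,0,0,0,-1,0,0,0,0,-1,0,0,0,0]
}}

```text
time: 6.68
position: [0.4544, 0.0493, 0.049]
tool_rot: [0.991, 0.131, 0.0, 0.0]
ft_force: [-0.8, -0.2, 0.5]
grip_width: 0.0584
grip_force: 0.0
```

Emit:
{"name": "servo_tool", "arguments": {
  "rows": [-1,0,0,0,0,-1,0,0,0,0,-1,0,0,-0.01,0,-1,0,0,-0.025,0,-1,0,0,-0.03,0]
}}

```text
time: 7.1
position: [0.4527, 0.0494, 0.1133]
tool_rot: [0.991, 0.131, -0.002, -0.001]
ft_force: [-0.3, 0.1, 0.5]
grip_width: 0.0852
grip_force: 0.0
```

Emit:
{"name": "servo_tool", "arguments": {
  "rows": [-1,0,0,-0.03,0,-1,0,-0.03,-0.005,0,-1,0,-0.035,0,0,-1,0,-0.035,0,0,-1,0,-0.035,0,0]
}}

```text
time: 7.52
position: [0.4187, 0.1807, 0.1495]
tool_rot: [0.991, 0.13, 0.0, -0.0]
ft_force: [0.5, -0.1, 0.3]
grip_width: 0.087
grip_force: 0.0
```

```bash
python3 - <<'E'
from h import *
go(.589,.275,.0045,-8)
plates('top',z=.057)
plates('top',z=.012,show='t4')
plates('scene',z=.057)
E
```

```text
t 7.52 pos [0.4187 0.1807 0.1495] yaw 14.99 F [ 0.5 -0.1  0.3] grip 0.087 0.0
shift mm [188.9 -47.  145. ] turn 22.99
top 0.96 c [0.6852 0.2556] sides [0.058 0.042] yaw -89.5 [190.  35.  25.]
top 0.81 c [0.4515 0.0502] sides [0.041 0.061] yaw 15.2 [103. 106. 110.]
top 0.73 c [0.4932 0.3153] sides [0.036 0.042] yaw 41.0 [101.  61.  32.]
top 0.71 c [0.5797 0.2626] sides [0.057 0.041] yaw -8.3 [158. 159. 163.]
top 0.98 c [0.6984 0.2676] sides [0.061 0.041] yaw -89.5 [190.  35.  25.]
top 0.85 c [0.4947 0.328 ] sides [0.041 0.05 ] yaw 42.1 [104.  65.  35.]
top 0.74 c [0.5862 0.2757] sides [0.063 0.046] yaw -8.3 [158. 159. 159.]
top 0.7 c [0.4526 0.0516] sides [0.042 0.063] yaw 19.6 [102. 105. 110.]
scene 0.93 c [0.6194 0.305 ] sides [0.064 0.045] yaw -6.8 [185. 184. 192.]
scene 0.8 c [0.7219 0.2987] sides [0.043 0.066] yaw -85.7 [209.  51.  46.]
scene 0.71 c [0.4567 0.0547] sides [0.085 0.059] yaw 19.7 [119. 117. 120.]
scene 0.59 c [0.5307 0.351 ] sides [0.066 0.041] yaw 40.6 [107.  64.  39.]
```

View pics/t4.png

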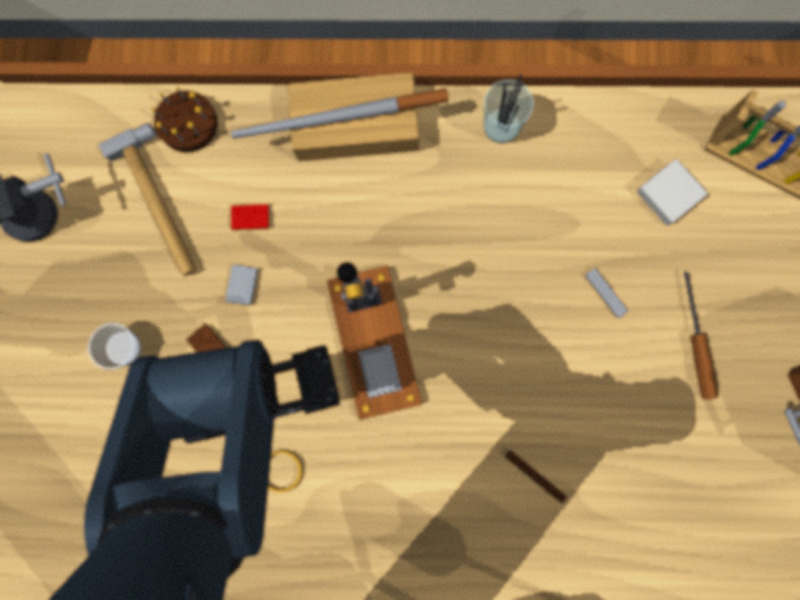

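Plate A sits centred on the block (about 2 mm off, yaw 15.2°). Next is plate B at (242,285), with the fingers part-open because of the hammer handle.

Emit:
{"name": "servo_tool", "arguments": {
  "rows": [-0.5,0.0315,-0.0078,0,0,-0.5,0.0315,-0.0078,0,0,-0.5,0.0315,-0.0078,0,0,-0.5,0.0315,-0.0078,0,0,-0.5,0.0315,-0.0078,0,0]
}}

```text
time: 8.23
position: [0.5632, 0.2569, 0.1488]
tool_rot: [0.992, 0.13, -0.0, 0.0]
ft_force: [0.6, -0.4, -0.1]
grip_width: 0.0669
grip_force: 0.0
```

Emit:
{"name": "servo_tool", "arguments": {
  "rows": [-0.5,0.0315,-0.0078,0,5.8,-0.5,0,0,0.02,5.8,-0.5,0,0,0.03,5.8,-0.5,0,0,0.03,5.8,-0.5,0,0,0,0]
}}

```text
time: 8.65
position: [0.5857, 0.2706, 0.0626]
tool_rot: [0.997, -0.073, -0.006, 0.002]
ft_force: [-0.6, -0.4, -0.6]
grip_width: 0.0652
grip_force: 0.0
```

Emit:
{"name": "servo_tool", "arguments": {
  "rows": [-0.5,0,0,0,0,-0.5,0,0,0,0]
}}

```text
time: 8.82
position: [0.5908, 0.2731, 0.07]
tool_rot: [0.998, -0.071, 0.001, -0.0]
ft_force: [-0.9, 0.2, 0.9]
grip_width: 0.0654
grip_force: 0.0
```

```bash
python3 - <<'E'
from h import *
go(.589,.2755,.0045,-8.2)
plates('scene',show='s5')
E
```

```text
t 8.82 pos [0.5908 0.2731 0.07  ] yaw -8.1 F [-0.9  0.2  0.9] grip 0.0654 0.0
shift mm [-2.1 -2.1 65.5] turn 0.1
scene 0.92 c [0.4953 0.3267] sides [0.041 0.074] yaw 41.0 [132.  79.  48.]
scene 0.85 c [0.7025 0.2686] sides [0.047 0.073] yaw -88.8 [224.  59.  54.]
```

View pics/s5.png

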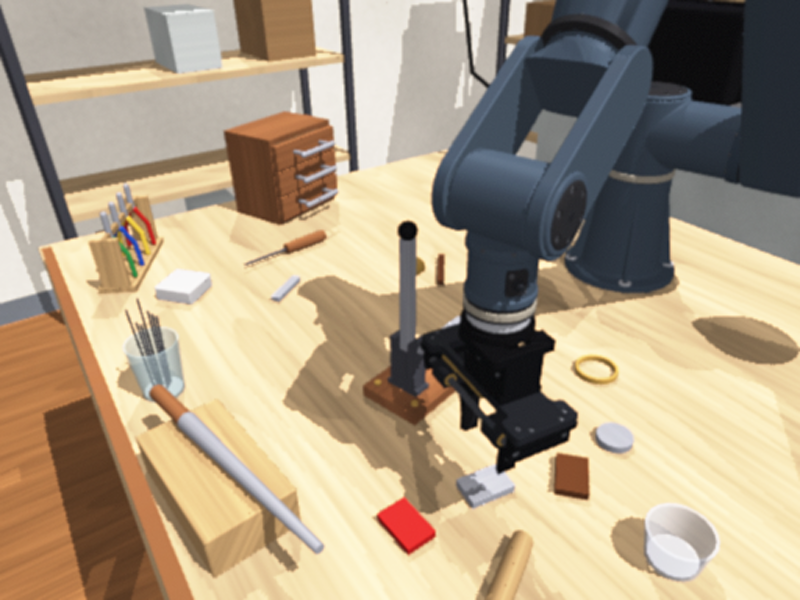

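The fingers are above plate B at (485,486), clear of the hammer at (515,560). Descending to grip.

Emit:
{"name": "servo_tool", "arguments": {
  "rows": [-0.5,-0.002,-0.002,0.02,0,-0.5,0,0,0.02,0,-0.5,0,0,0.015,0,-0.5,0,0,0.006,0,-0.5,0,0,0.003,0]
}}

```text
time: 9.33
position: [0.5882, 0.2764, 0.0056]
tool_rot: [0.998, -0.071, 0.0, -0.0]
ft_force: [0.5, -0.9, -0.4]
grip_width: 0.0653
grip_force: 0.0
```

Emit:
{"name": "servo_tool", "arguments": {
  "rows": [-0.5,0,0,0.0015,0,1,0,0,0,0,1,0,0,0,0,1,0,0,0,0,1,0,0,0,0]
}}

```text
time: 9.75
position: [0.5883, 0.2764, 0.0044]
tool_rot: [0.997, -0.071, 0.001, -0.0]
ft_force: [0.2, 0.5, 0.1]
grip_width: 0.0464
grip_force: 0.0
```

Emit:
{"name": "servo_tool", "arguments": {
  "rows": [1,0,0,0,0,1,0,0,0,0,1,0,0,0,0]
}}

```text
time: 10.0
position: [0.5881, 0.2762, 0.0041]
tool_rot: [0.997, -0.071, 0.0, 0.0]
ft_force: [-0.1, -0.5, 3.8]
grip_width: 0.0397
grip_force: 30.0
```

```bash
python3 - <<'E'
from h import *
go(.4535,.050,.06,15.3)
E
```

```text
t 10.0 pos [0.5881 0.2762 0.0041] yaw -8.12 F [-0.1 -0.5  3.8] grip 0.0397 30.0
shift mm [-101.3  243.   -55.9] turn -23.42
```

Emit:
{"name": "servo_tool", "arguments": {
  "rows": [1,0,0,-0.015,0,1,0,0,-0.03,0,1,0,0,-0.035,0,1,0,0,-0.035,0,1,0,0,-0.03,0]
}}

```text
time: 10.42
position: [0.5874, 0.2763, 0.1497]
tool_rot: [0.997, -0.071, -0.0, -0.0]
ft_force: [0.6, 1.0, -2.7]
grip_width: 0.0399
grip_force: 30.0
```

Emit:
{"name": "servo_tool", "arguments": {
  "rows": [1,-0.0253,0,0,0,1,-0.0253,0,0,0,1,-0.0253,0,0,0,1,-0.0254,0,0,-5.85,1,0,0,0,-5.85]
}}

```text
time: 10.83
position: [0.4794, 0.2903, 0.1472]
tool_rot: [0.999, 0.035, -0.005, 0.001]
ft_force: [-0.9, -0.9, -2.5]
grip_width: 0.0395
grip_force: 30.0
```

Emit:
{"name": "servo_tool", "arguments": {
  "rows": [1,0,0,0,-5.85,1,0,0,0,-5.85,1,-0.006,0.014,0,0,1,-0.0121,0.0279,0,0,1,-0.0121,0.0279,0,0]
}}

```text
time: 11.25
position: [0.4759, 0.2146, 0.148]
tool_rot: [0.991, 0.133, -0.0, 0.0]
ft_force: [0.3, -1.6, -2.9]
grip_width: 0.0395
grip_force: 30.0
```

Emit:
{"name": "servo_tool", "arguments": {
  "rows": [1,-0.0121,0.0279,0,0,1,-0.0121,0.0279,0,0,1,-0.0121,0.0279,0,0,1,-0.0121,0.0279,0,0,1,-0.0121,0.0279,0,0]
}}

```text
time: 11.67
position: [0.4539, 0.0631, 0.1483]
tool_rot: [0.991, 0.132, -0.001, -0.0]
ft_force: [0.6, -0.8, -2.6]
grip_width: 0.0395
grip_force: 30.0
```

Emit:
{"name": "servo_tool", "arguments": {
  "rows": [1,-0.006,0.014,0,0,1,0,0,0,0,1,0,0,0,0]
}}

```text
time: 11.92
position: [0.4524, 0.0487, 0.1484]
tool_rot: [0.991, 0.131, -0.0, -0.0]
ft_force: [-0.1, 0.1, -2.4]
grip_width: 0.0393
grip_force: 30.0
```

```bash
python3 - <<'E'
from h import *
go(.4525,.050,.0615,15.3)
p=robot.camera('scene')
cv2.imwrite('pics/s6.png',cv2.resize(p['pixels'][120:290,220:390,::-1],(600,600),interpolation=cv2.INTER_CUBIC))
E
```

```text
t 11.92 pos [0.4524 0.0487 0.1484] yaw 15.03 F [-0.1  0.1 -2.4] grip 0.0393 30.0
shift mm [ 0.4 -1.2 86.9] turn -0.27
```

View pics/s6.png

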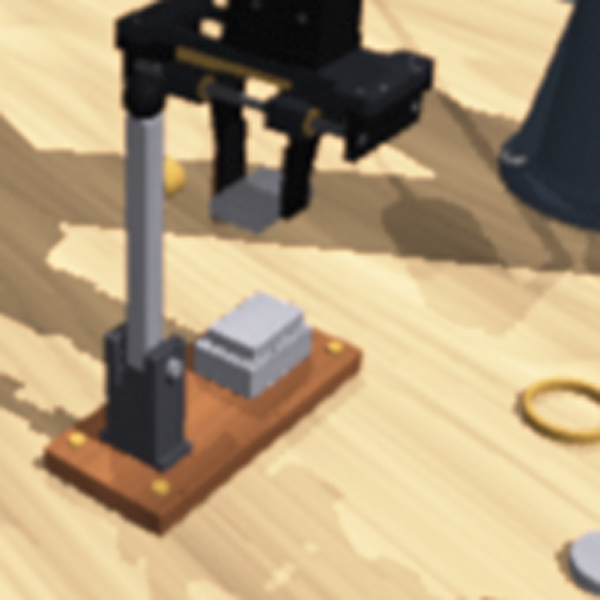

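Plate A is flat on the block, and plate B is held level above it. Lowering.

Emit:
{"name": "servo_tool", "arguments": {
  "rows": [1,0.0004,-0.001,0.025,0,1,0,0,0.03,0,1,0,0,0.015,0,1,0,0,0.008,0,1,0,0,0.004,0]
}}

```text
time: 12.38
position: [0.4525, 0.0517, 0.0654]
tool_rot: [0.991, 0.133, -0.001, -0.0]
ft_force: [-1.0, -0.1, -3.3]
grip_width: 0.0395
grip_force: 30.0
```

Emit:
{"name": "servo_tool", "arguments": {
  "rows": [1,0,0,0.001,0,1,0,0,0.001,0,1,0,0,0,0,1,0,0,0,0]
}}

```text
time: 12.72
position: [0.4538, 0.0508, 0.0653]
tool_rot: [0.991, 0.133, 0.001, 0.0]
ft_force: [1.5, -0.5, -2.1]
grip_width: 0.0395
grip_force: 30.0
```

Emit:
{"name": "servo_tool", "arguments": {
  "rows": [1,0,0,0.001,0,1,0,0,0,0,1,0,0,0,0]
}}

```text
time: 12.97
position: [0.4533, 0.0508, 0.0639]
tool_rot: [0.991, 0.133, 0.0, 0.0]
ft_force: [0.8, 0.4, -2.8]
grip_width: 0.0392
grip_force: 30.0
```

Emit:
{"name": "servo_tool", "arguments": {
  "rows": [1,0,0,0.001,0,1,0,0,0.0005,0,1,0,0,0,0,1,0,0,0,0]
}}

```text
time: 13.3
position: [0.4531, 0.0508, 0.062]
tool_rot: [0.991, 0.133, -0.0, -0.0]
ft_force: [0.5, 0.1, -2.9]
grip_width: 0.0393
grip_force: 30.0
```

Emit:
{"name": "servo_tool", "arguments": {
  "rows": [1,0,0,0.001,0,1,0,0,0,0,1,0,0,0,0]
}}

```text
time: 13.55
position: [0.4532, 0.0508, 0.0611]
tool_rot: [0.991, 0.133, 0.0, 0.0]
ft_force: [-0.3, 0.4, -1.3]
grip_width: 0.0397
grip_force: 30.0
```

Contact. Releasing, rising, and finding the knob.

Emit:
{"name": "servo_tool", "arguments": {
  "rows": [1,0,0,0.0005,0,-1,0,0,0,0,-1,0,0,0,0,-1,0,0,0,0,-1,0,0,0,0]
}}

```text
time: 13.97
position: [0.4532, 0.0508, 0.0606]
tool_rot: [0.991, 0.133, 0.0, 0.0]
ft_force: [-1.2, -0.4, 0.2]
grip_width: 0.0583
grip_force: 0.0
```

Emit:
{"name": "servo_tool", "arguments": {
  "rows": [-1,0,0,0,0,-1,0,0,0,0,-1,0,0,-0.01,0,-1,-0.005,0,-0.025,0,-1,-0.01,0,-0.03,0]
}}

```text
time: 14.38
position: [0.4386, 0.0469, 0.125]
tool_rot: [0.991, 0.133, -0.001, -0.0]
ft_force: [0.5, -1.5, 0.5]
grip_width: 0.0854
grip_force: 0.0
```

Emit:
{"name": "servo_tool", "arguments": {
  "rows": [-1,-0.01,0,-0.035,0,-1,-0.01,0,-0.035,0,-1,0,0,-0.035,0,-1,0,0,-0.035,0,-1,0,0,-0.035,0]
}}

```text
time: 14.8
position: [0.4184, 0.0417, 0.3023]
tool_rot: [0.991, 0.133, -0.0, -0.0]
ft_force: [0.6, -0.2, 0.1]
grip_width: 0.0872
grip_force: 0.0
```

Emit:
{"name": "servo_tool", "arguments": {
  "rows": [-1,0,0,-0.035,0,-1,0,0,-0.015,0,-1,0,0,0,0]
}}

```text
time: 15.05
position: [0.4216, 0.0413, 0.3545]
tool_rot: [0.991, 0.133, 0.005, 0.001]
ft_force: [-0.6, 0.3, 0.6]
grip_width: 0.0866
grip_force: 0.0
```

```bash
cat >> h.py <<'E'
J=(.4525,.0500,np.radians(15.2))
def jw(x,y,z): c,s=np.cos(J[2]),np.sin(J[2]);return np.array([J[0]+c*x-s*y,J[1]+s*x+c*y,z])
def knob(th): return jw(.115-.172*np.cos(th),0,.092+.172*np.sin(th))
E
python3 - <<'E'
from h import *
go(*jw(0,0,.3),15.3)
for c in('top','scene'):
    p=robot.camera(c);im=p['pixels'];dark=(im.max(2)<45).astype(np.uint8)
    best=None
    for th in np.arange(1.2,1.9,.01):
        u=proj(p,knob(th))[0];r=435*.013/1.0
        k=np.zeros(dark.shape,np.uint8);R=np.linalg.norm(proj(p,knob(th)+[0,0,.013])[0]-u) if c=='scene' else 7.5
        cv2.circle(k,tuple(int(v*16) for v in u),int(R*16),1,-1,shift=4)
        K=np.zeros_like(k);cv2.circle(K,tuple(int(v*16) for v in u),int(R*24),1,-1,shift=4)
        s=dark[k>0].mean()-dark[(K>0)&(k==0)].mean()
        if best is None or s>best[0]:best=(s,th,u)
    print(c,best)
    if c=='scene':
        for th in(1.4,1.5,1.6,1.7):cv2.circle(im,tuple(np.round(proj(p,knob(th))[0]).astype(int)),1,(255,0,0),-1)
        a=im[90:260,200:370]
    else: b=im[120:290,170:340]
    plates(c,z=.069)
cv2.imwrite('pics/s7.png',cv2.resize(np.hstack([b,a])[:,:,::-1],(800,400),interpolation=cv2.INTER_CUBIC))
E
```

```text
t 15.05 pos [0.4216 0.0413 0.3545] yaw 15.28 F [-0.6  0.3  0.6] grip 0.0866 0.0
shift mm [32.1 -0.3 54.5] turn -0.02
top (np.float64(0.5343915343915344), np.float64(1.5400000000000003), array([221.46797453, 176.05467941]))
top 0.94 c [0.4868 0.3058] sides [0.041 0.06 ] yaw 43.4 [111.  69.  37.]
top 0.82 c [0.6832 0.2513] sides [0.06  0.039] yaw -89.5 [189.  33.  24.]
scene (np.float64(0.7979323308270677), np.float64(1.5900000000000003), array([260.37957953, 148.22643365]))
scene 0.86 c [0.7267 0.3061] sides [0.042 0.063] yaw -89.5 [198.  44.  41.]
scene 0.57 c [0.5412 0.3568] sides [0.039 0.066] yaw 41.0 [108.  65.  40.]
scene 0.55 c [0.4582 0.0556] sides [0.087 0.062] yaw 16.7 [166. 164. 169.]
```

View pics/s7.png

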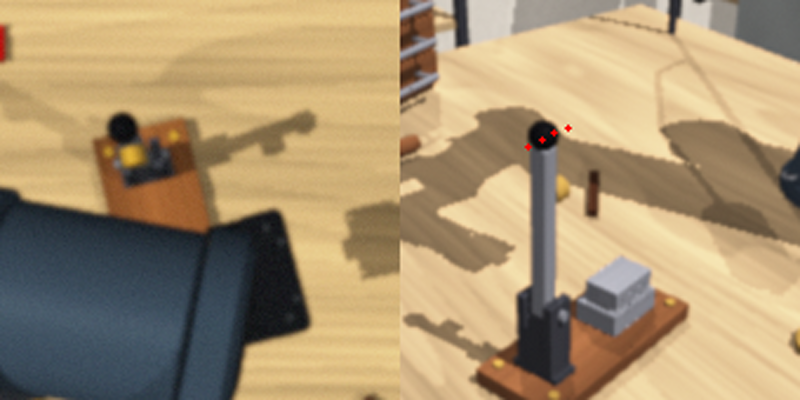

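The plates are stacked squarely (right half, about (620,285)), and the knob fits theta ≈ 1.58. Moving over the knob to grip it lightly.

Emit:
{"name": "servo_tool", "arguments": {
  "rows": [-1,0.025,0,0,0,-1,0.03,0,0,0,-1,0.03,0,0,0,-1,0.03,0,0,0,-1,0.0335,0,0,0]
}}

```text
time: 15.77
position: [0.5629, 0.0811, 0.3487]
tool_rot: [0.991, 0.133, -0.002, -0.0]
ft_force: [0.1, -0.3, -0.0]
grip_width: 0.0873
grip_force: 0.0
```

Emit:
{"name": "servo_tool", "arguments": {
  "rows": [-1,0,0,0.01,0,-1,0,0,0,0,-1,0,0,0,0]
}}

```text
time: 16.02
position: [0.5611, 0.0807, 0.3382]
tool_rot: [0.991, 0.133, -0.003, -0.0]
ft_force: [0.0, 0.2, 0.5]
grip_width: 0.0871
grip_force: 0.0
```

```bash
python3 - <<'E'
from h import *
k=knob(1.58);go(k[0],k[1],k[2]-.019,15.2)
th=np.r_[np.arange(1.58,.25,-.1),.16,.12]
for a,b in zip(th,th[1:]):print(round(a,2),round(b,2),np.round(172*np.array([np.cos(a)-np.cos(b),0,np.sin(a)-np.sin(b)]),1))
p=robot.camera('scene')
cv2.imwrite('pics/s8.png',cv2.resize(p['pixels'][40:250,170:380,::-1],(600,600),interpolation=cv2.INTER_CUBIC))
E
```

```text
t 16.02 pos [0.5611 0.0807 0.3382] yaw 15.28 F [0.  0.2 0.5] grip 0.0871 0.0
shift mm [ 3.8  1.2 93.2] turn 0.08
1.58 1.48 [-17.2   0.    0.7]
1.48 1.38 [-17.    0.    2.4]
1.38 1.28 [-16.7   0.    4.1]
1.28 1.18 [-16.2   0.    5.7]
1.18 1.08 [-15.5   0.    7.3]
1.08 0.98 [-14.7   0.    8.9]
0.98 0.88 [-13.8   0.   10.3]
0.88 0.78 [-12.7   0.   11.6]
0.78 0.68 [-11.5   0.   12.8]
0.68 0.58 [-10.1   0.   13.9]
0.58 0.48 [-8.7  0.  14.8]
0.48 0.38 [-7.2  0.  15.6]
0.38 0.28 [-5.6  0.  16.3]
0.28 0.16 [-4.5  0.  20.1]
0.16 0.12 [-1.   0.   6.8]
```

View pics/s8.png

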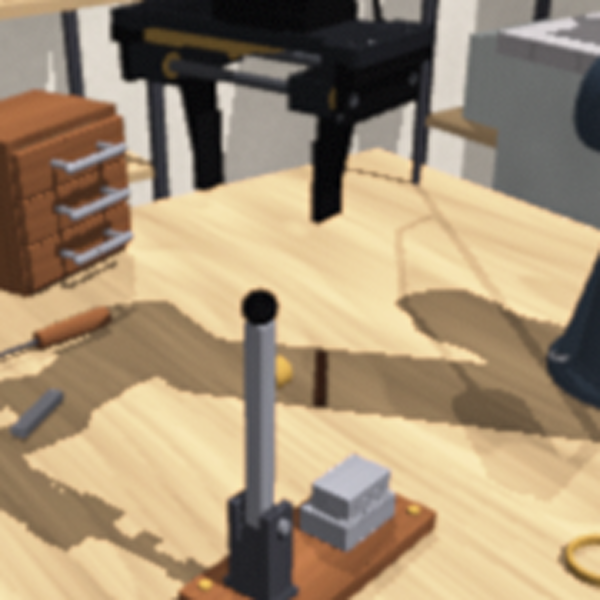

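The fingertips at (205,185) and (325,215) straddle the knob at (260,308). That is the last picture in the budget, so from here I check by numbers only.

Emit:
{"name": "servo_tool", "arguments": {
  "rows": [-1,0.0035,0.0006,0.02,0,-1,0,0,0.025,0,-1,0,0,0.025,0,-1,0,0,0.015,0,-1,0,0,0.007,0],
  "newtons": 12
}}

```text
time: 16.48
position: [0.5636, 0.0808, 0.2466]
tool_rot: [0.991, 0.133, -0.002, -0.0]
ft_force: [-0.9, 0.2, 0.6]
grip_width: 0.0872
grip_force: 0.0
```

Emit:
{"name": "servo_tool", "arguments": {
  "rows": [0.2,0,0,0,0,0.2,0,0,0,0,1,0,0,0,0,1,0,0,0,0,1,0,0,0,0]
}}

```text
time: 16.9
position: [0.5668, 0.081, 0.2498]
tool_rot: [0.991, 0.133, 0.001, 0.0]
ft_force: [-0.7, -0.2, -0.2]
grip_width: 0.0617
grip_force: 0.0
```

Emit:
{"name": "servo_tool", "arguments": {
  "rows": [1,0,0,0,0,1,0,0,0,0,1,0,0,0,0,1,0,0,0,0,1,0,0,0,0]
}}

```text
time: 17.32
position: [0.5663, 0.0805, 0.2485]
tool_rot: [0.991, 0.133, 0.0, 0.001]
ft_force: [2.0, -8.9, -0.9]
grip_width: 0.0284
grip_force: 4.7
```

Emit:
{"name": "servo_tool", "arguments": {
  "rows": [1,0,0,0,0,1,0,0,0,0,1,0,0,0,0]
}}

```text
time: 17.57
position: [0.5668, 0.0789, 0.2485]
tool_rot: [0.991, 0.133, 0.0, 0.002]
ft_force: [1.2, -5.6, -0.7]
grip_width: 0.0248
grip_force: 12.0
```

Emit:
{"name": "servo_tool", "arguments": {
  "rows": [1,0,0.0012,0.0035,0,1,0,0,0,0,1,0,0,0,0]
}}

```text
time: 17.82
position: [0.5683, 0.0792, 0.2472]
tool_rot: [0.991, 0.133, 0.002, 0.001]
ft_force: [-0.1, -0.7, 7.4]
grip_width: 0.0247
grip_force: 12.0
```

Emit:
{"name": "servo_tool", "arguments": {
  "rows": [1,-0.0086,0,0.0002,0,1,-0.0086,0,0.0005,0,1,-0.0085,0,0.001,0,1,-0.0085,0,0.0014,0,1,0,0,0,0]
}}

```text
time: 18.23
position: [0.5325, 0.0698, 0.2428]
tool_rot: [0.991, 0.133, -0.0, 0.001]
ft_force: [-2.6, -2.4, 6.1]
grip_width: 0.0252
grip_force: 12.0
```

```bash
cat >> h.py <<'E'
def jf():
    o=robot.get_obs();P=o['position'];d=P[:2]-J[:2];c,s=np.cos(J[2]),np.sin(J[2]);x=c*d[0]+s*d[1];y=-s*d[0]+c*d[1];z=P[2]+.019
    print('t',round(o['time'],2),'grasp pt in jig',np.round([x,y,z],4),'th',round(np.arctan2(z-.092,.115-x),3),'r',round(np.hypot(z-.092,.115-x),4),'F',np.round(o['ft_force'],1),'w',round(o['grip_width'],4),round(o['grip_force'],1))
E
python3 -c "
from h import *
jf()"
```

```text
t 18.23 grasp pt in jig [ 0.0824 -0.0018  0.2618] th 1.381 r 0.1729 F [-2.6 -2.4  6.1] w 0.0252 12.0
```

The bar follows at about 1.38 rad. Continuing along the arc.

Emit:
{"name": "servo_tool", "arguments": {
  "rows": [1,-0.0165,0,0.004,0,1,-0.016,0,0.0057,0,1,-0.0155,0,0.0073,0,1,-0.0147,0,0.0089,0,1,0,0,0,0]
}}

```text
time: 18.65
position: [0.4697, 0.0533, 0.2141]
tool_rot: [0.991, 0.133, -0.003, 0.001]
ft_force: [-0.1, -3.6, -4.9]
grip_width: 0.0247
grip_force: 12.0
```

```bash
python3 -c "
from h import *
jf()"
```

```text
t 18.65 grasp pt in jig [ 0.0175 -0.0013  0.2331] th 0.966 r 0.1715 F [-0.1 -3.6 -4.9] w 0.0247 12.0
```

Emit:
{"name": "servo_tool", "arguments": {
  "rows": [1,-0.0138,0.0005,0.0103,0,1,-0.0127,0.0005,0.0116,0,1,-0.0115,0,0.0128,0,1,-0.01,0,0.0139,0,1,0,0,0,0]
}}

```text
time: 19.07
position: [0.4249, 0.0415, 0.1655]
tool_rot: [0.991, 0.132, -0.002, -0.001]
ft_force: [1.9, 3.1, -7.0]
grip_width: 0.0245
grip_force: 12.0
```

```bash
python3 -c "
from h import *
jf()"
```

```text
t 19.07 grasp pt in jig [-0.0289 -0.001   0.1845] th 0.571 r 0.171 F [ 1.9  3.1 -7. ] w 0.0245 12.0
```

Emit:
{"name": "servo_tool", "arguments": {
  "rows": [1,-0.0085,0,0.0148,0,1,-0.0072,0,0.0156,0,1,-0.0056,0,0.0163,0,1,-0.002,0,0.009,0,1,0,0,0,0]
}}

```text
time: 19.48
position: [0.4034, 0.0358, 0.1104]
tool_rot: [0.991, 0.132, -0.002, -0.002]
ft_force: [0.0, 5.0, -5.2]
grip_width: 0.0253
grip_force: 12.0
```

```bash
python3 -c "
from h import *
jf()"
```

```text
t 19.48 grasp pt in jig [-0.0511 -0.0008  0.1294] th 0.222 r 0.1703 F [ 0.   5.  -5.2] w 0.0253 12.0
```

Emit:
{"name": "servo_tool", "arguments": {
  "rows": [1,-0.0015,-0.0005,0.008,0,1,-0.001,0,0.007,0,1,-0.001,0,0.005,0,1,0,0,0.002,0,1,0,0,0,0]
}}

```text
time: 19.9
position: [0.4005, 0.035, 0.0891]
tool_rot: [0.991, 0.132, -0.001, -0.001]
ft_force: [-0.0, 5.7, -3.9]
grip_width: 0.0247
grip_force: 12.0
```

Emit:
{"name": "servo_tool", "arguments": {
  "rows": [1,0,0,0.0015,0,1,0,0,0.0015,0,1,0,0,0.0015,0,1,0,0,0,0,1,0,0,0,0]
}}

```text
time: 20.32
position: [0.4002, 0.0349, 0.0848]
tool_rot: [0.991, 0.133, -0.001, -0.001]
ft_force: [0.4, 4.6, -2.9]
grip_width: 0.0246
grip_force: 12.0
```

```bash
python3 -c "
from h import *
jf()"
```

```text
t 20.32 grasp pt in jig [-0.0544 -0.0009  0.1038] th 0.07 r 0.1699 F [ 0.4  4.6 -2.9] w 0.0246 12.0
```

Emit:
{"name": "servo_tool", "arguments": {
  "rows": [1,0,0,0.0015,0,1,0,0,0.0015,0,1,0,0,0.0015,0,1,0,0,0,0,1,0,0,0,0]
}}

```text
time: 20.73
position: [0.4, 0.0348, 0.0803]
tool_rot: [0.991, 0.133, -0.001, -0.001]
ft_force: [-1.3, 5.4, -3.5]
grip_width: 0.025
grip_force: 12.0
```

Emit:
{"name": "servo_tool", "arguments": {
  "rows": [1,0,0,0.0015,0,1,0,0,0.001,0,1,0,0,0,0,1,0,0,0,0]
}}

```text
time: 21.07
position: [0.3999, 0.0348, 0.0779]
tool_rot: [0.991, 0.133, -0.001, -0.001]
ft_force: [-1.5, 4.7, -3.7]
grip_width: 0.0248
grip_force: 12.0
```

Emit:
{"name": "servo_tool", "arguments": {
  "rows": [1,0,0,0.001,0,1,0,0,0.001,0,1,0,0,0,0,1,0,0,0,0]
}}

```text
time: 21.4
position: [0.3999, 0.0348, 0.0759]
tool_rot: [0.991, 0.133, -0.001, -0.001]
ft_force: [-1.1, 4.7, -2.5]
grip_width: 0.0248
grip_force: 12.0
```

Emit:
{"name": "servo_tool", "arguments": {
  "rows": [1,0,0,0.001,0,1,0,0,0.0005,0,1,0,0,0,0,1,0,0,0,0]
}}

```text
time: 21.73
position: [0.4, 0.0348, 0.0751]
tool_rot: [0.991, 0.133, -0.001, -0.001]
ft_force: [-2.7, 5.2, 6.3]
grip_width: 0.0251
grip_force: 12.0
```

The foot is seated: Fz jumped to +6 N. Releasing and rising.

Emit:
{"name": "servo_tool", "arguments": {
  "rows": [-1,0,0,0,0,-1,0,0,0,0,-1,0,0,0,0,-1,0,0,0,0,-1,0,0,0,0]
}}

```text
time: 22.15
position: [0.4016, 0.0338, 0.0747]
tool_rot: [0.991, 0.133, 0.0, 0.0]
ft_force: [-0.7, -0.8, 1.2]
grip_width: 0.0505
grip_force: 0.0
```

Emit:
{"name": "servo_tool", "arguments": {
  "rows": [-1,0,0,0,0,-1,0,0,0,0,-1,0,0,-0.01,0,-1,0,0,-0.025,0,-1,0,0,-0.03,0]
}}

```text
time: 22.57
position: [0.3995, 0.0343, 0.1393]
tool_rot: [0.991, 0.133, -0.002, -0.001]
ft_force: [0.4, -0.4, 0.6]
grip_width: 0.0823
grip_force: 0.0
```

Emit:
{"name": "servo_tool", "arguments": {
  "rows": [-1,0,0,-0.035,0,-1,0,0.035,-0.02,0,-1,0,0.04,0,0,-1,0,0.04,0,0,-1,0,0.04,0,0]
}}

```text
time: 22.98
position: [0.4422, -0.1169, 0.1956]
tool_rot: [0.991, 0.133, 0.001, 0.001]
ft_force: [0.5, -0.2, 0.3]
grip_width: 0.0871
grip_force: 0.0
```

Emit:
{"name": "servo_tool", "arguments": {
  "rows": [-1,0,0.04,0,0,-1,0,0.04,0,0,-1,0,0.04,0,0,-1,0,0,0,0,-1,0,0,0,0]
}}

```text
time: 23.4
position: [0.4737, -0.2334, 0.1944]
tool_rot: [0.991, 0.131, 0.0, 0.0]
ft_force: [-1.1, 0.3, -1.1]
grip_width: 0.0869
grip_force: 0.0
```

```bash
python3 - <<'E'
from h import *
jf()
for c in('scene','top'):
    p=robot.camera(c);im=p['pixels'];dark=(im.max(2)<50).astype(np.uint8)
    n,_,st,ce=cv2.connectedComponentsWithStats(dark)
    for th in(0,.03,.06,.1):
        u=proj(p,knob(th))[0];i=1+np.argmin(np.linalg.norm(ce[1:]-u,axis=1));print(c,th,u.round(1),'blob',ce[i].round(1),st[i,4])
    plates(c,z=.069)
E
```

```text
t 23.4 grasp pt in jig [-0.0539 -0.279   0.2134] th 0.623 r 0.208 F [-1.1  0.3 -1.1] w 0.0869 0.0
scene 0 [306.8 188.1] blob [307.4 186.9] 33
scene 0.03 [306.9 186.3] blob [307.4 186.9] 33
scene 0.06 [307.  184.5] blob [307.4 186.9] 33
scene 0.1 [307.  182.2] blob [307.4 186.9] 33
scene 0.67 c [0.727  0.3058] sides [0.042 0.063] yaw -89.0 [200.  45.  41.]
scene 0.6 c [0.5403 0.3559] sides [0.039 0.069] yaw 41.0 [114.  70.  44.]
scene 0.48 c [0.4592 0.0627] sides [0.086 0.049] yaw 13.1 [141. 138. 143.]
top 0 [247.4 261.1] blob [247.1 261.1] 60
top 0.03 [247.2 261.1] blob [247.1 261.1] 60
top 0.06 [247.1 261. ] blob [247.1 261.1] 60
top 0.1 [246.9 260.8] blob [247.1 261.1] 60
top 0.89 c [0.682  0.2524] sides [0.058 0.042] yaw -89.5 [190.  35.  25.]
top 0.64 c [0.486  0.3061] sides [0.042 0.059] yaw 44.4 [115.  72.  39.]
top 0.57 c [0.453 0.053] sides [0.04  0.059] yaw 15.8 [126. 127. 131.]
```

Emit:
{"name": "servo_tool", "arguments": {
  "rows": [-1,0,0,0,0,-1,0,0,0,0,-1,0,0,0,0,-1,0,0,0,0,-1,0,0,0,0]
}}

```text
time: 24.12
position: [0.4735, -0.231, 0.1948]
tool_rot: [0.991, 0.133, 0.0, 0.0]
ft_force: [-0.7, 0.5, -1.0]
grip_width: 0.0873
grip_force: 0.0
```

Emit:
{"name": "servo_tool", "arguments": {
  "rows": [-1,0,0,0,0,-1,0,0,0,0,-1,0,0,0,0,-1,0,0,0,0,-1,0,0,0,0]
}}

```text
time: 24.53
position: [0.4734, -0.2312, 0.1947]
tool_rot: [0.991, 0.133, -0.0, -0.0]
ft_force: [0.4, -0.3, 0.3]
grip_width: 0.087
grip_force: 0.0
```

```bash
python3 - <<'E'
from h import *
p=robot.camera('scene');im=p['pixels']
for t in(40,60,80):
    n,_,st,ce=cv2.connectedComponentsWithStats((im.max(2)<t).astype(np.uint8));u=proj(p,knob(0))[0];i=1+np.argmin(np.linalg.norm(ce[1:]-u,axis=1));print(t,ce[i].round(2),st[i],u)
print(robot.get_obs()['joint_velocities'].round(3) if hasattr(robot.get_obs()['joint_velocities'],'round') else '')
print(robot.hand_in())
E
```

```text
40 [307.64 187.28] [304 185   7   7  25] [306.81820602 188.08462511]
60 [307.44 187.08] [303 184   8   8  36] [306.81820602 188.08462511]
80 [307.36 187.31] [303 184   9   9  45] [306.81820602 188.08462511]
[ 0.001 -0.     0.001  0.002  0.003 -0.001]
the job is handed in; nothing more can be done
None
```

I stacked both plates on the anvil block, swung the bar down onto them, released it and handed the job in at about 24.6 s; the hand-in returned no verdict. The camera put the upper plate within about 3 mm of centre and 1° of line. The bar read about 0.015 rad from level, and I inferred its contact from the force jump as it seated.

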